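# Find the worn measuring slide by its free play

## Task

Check the three measuring slides for wear: by its post, wiggle each carriage gently back and forth, only until you feel resistance at either end of its free play, and leave it resting in the middle of that play. Then mark the slide with the most free play for repair by setting the loose steel collar over its post, flat on the carriage. Leave the other parts on the plate undisturbed.

Things in the scene. Friction and masses are not known exactly. Their poses are not given: they have to be found in the camera images.
- slide_a: one of three look-alike measuring slides fixed to the plate: black steel base 76 x 140 mm, 36 mm high, origin under its centre, z up. The carriage travels along the base's own y, the long way (an unused screw knob sticks out 16 mm at +y). Its free play is hidden inside, is not centred on the base, never over 35 mm long; the loosest has at least 8 mm more than the others.
- post_a (a point): foot of the upright aluminium post, 14 mm in diameter, 45 mm tall, amid the white carriage of slide_a (flat top 72 x 70 mm, 50 mm above the plate). Held by it the carriage glides with a drag of about 1 N in its play; past either end an elastic resistance rises by about 2 N per mm, alike on all three; over 15 N (7.5 mm past) harms the screw.
- slide_b: one of three look-alike measuring slides fixed to the plate: black steel base 76 x 140 mm, 36 mm high, origin under its centre, z up. The carriage travels along the base's own y, the long way (an unused screw knob sticks out 16 mm at +y). Its free play is hidden inside, is not centred on the base, never over 35 mm long; the loosest has at least 8 mm more than the others.
- post_b (a point): foot of the upright aluminium post, 14 mm in diameter, 45 mm tall, amid the white carriage of slide_b (flat top 72 x 70 mm, 50 mm above the plate). Held by it the carriage glides with a drag of about 1 N in its play; past either end an elastic resistance rises by about 2 N per mm, alike on all three; over 15 N (7.5 mm past) harms the screw.
- slide_c: one of three look-alike measuring slides fixed to the plate: black steel base 76 x 140 mm, 36 mm high, origin under its centre, z up. The carriage travels along the base's own y, the long way (an unused screw knob sticks out 16 mm at +y). Its free play is hidden inside, is not centred on the base, never over 35 mm long; the loosest has at least 8 mm more than the others.
- post_c (a point): foot of the upright aluminium post, 14 mm in diameter, 45 mm tall, amid the white carriage of slide_c (flat top 72 x 70 mm, 50 mm above the plate). Held by it the carriage glides with a drag of about 1 N in its play; past either end an elastic resistance rises by about 2 N per mm, alike on all three; over 15 N (7.5 mm past) harms the screw.
- collar: loose plain steel collar standing on the plate, a ring 42 mm outside diameter, 22 mm bore right through, 30 mm tall, 0.12 kg; origin at the centre of its underside, z along the bore. It fits loosely over a post.
- bearing_race: bystander: loose flat steel ring, 64 mm outside, 44 mm inside, 18 mm high, origin at the centre of its underside
- gauge_block: bystander: loose steel block 35 x 60 x 30 mm, origin at the centre of its underside
- master_disc: bystander: loose steel disc 60 mm in diameter with a stem, 35 mm high, origin at the centre of its underside
Things that resemble listed ones, but are neither listed nor needed, are in the scene too. What is shaped like the slide_c but purple or red is not meant. What is shaped like the collar but red is not meant.

How it is judged:
By the outcome, as a careful person would: the job done as asked, in the order asked, and still so for the second after the job is handed in, with the robot touching nothing.
It also fails if it takes over 72 s, if anything falls off the work surface, if the arm or the gripper's body presses on something with over 40 N, if the wrist force passes 120 N, or if a joint passes its speed limit or range.

## Robot

A 6-joint arm with a two-finger parallel gripper is mounted at the origin on the work surface. World frame = base frame: x ahead of the robot, y to its left, z up, the work surface at z = 0. Lengths are in m, angles in rad, forces in N, time in s.
With the tool pointing down it reaches from about 0.35 to 0.775 m from the base axis. Payload 5.5 kg.
Tool frame: the origin (TCP) lies at the very end of the fingers, on their centre line; the grasp point (between the pads) lies 19 mm behind it; z points along the fingers, y is the line along which they close (so a half turn about z gives the same grasp; the last joint's range is limited). The gripper opens to 85 mm and grips with 20 to 120 N. Pads are 22 mm wide; open, the fingers measure 114 mm over their backs; the gripper's body (76 mm by 85 mm) begins 54 mm behind the grasp point. The pads swing forward as they close: fully open they stand 13 mm farther back than shut.
Start: joints at [1.061, 0.313, 0.046, 1.304, 0, 1.431], TCP at [0.208, 0.536, 0.231] pointing down, gripper open.
Joint ranges: [-2.76, 2.76], [-0.86, 1.69], [-1.03, 1.26], [-2.2, 2.34], [-1.47, 1.5], [-3.14, 3.14]. Speed limits (rad/s): [2.57, 2.57, 3.14, 3.14, 3.14, 3.14].

## Interface

Orientations are given as a unit quaternion [w, x, y, z].
In Python, from workcell import get_state, read_camera, calibration, hand_in gives the robot as it stands.
- The arm moves only by the tool drive_tool, never from a script. Its argument "deltas" is a list that holds one entry, the list of rows, each a list of 7 numbers: the closure in counts, from 0 (fully open) to 255 (shut), then the shift along the tool's x, y, z in m, then the turn, a rotation vector about the tool's x, y, z in degrees. A call has 1 to 12 rows; each row is the pose to reach, as a shift and turn from the pose commanded when the call began, along the tool's axes at that moment; what a row does not reach only later rows make up. A row lasts 1/8 s, in which the tool goes at most 62.5 mm and 10.7 degrees, less where a joint would pass 70% of its speed; a pose out of reach is approached as far as the arm can. A call with a gripper value outside its range is refused whole. The fingers move at their own pace and stop on an object; "newtons" is the grip in N (left out, the last holds). Time passes only in rows, so rows that repeat a pose let the fingers close. It gives the time, the measured TCP pose, the force, the opening and the grip force at its end, in the units of the state.
- get_state(): the state, without advancing time (a new reading comes with each control period).
- read_camera(name): name is "scene" or "top" or "wrist"; returns (picture, depth): 384x512x3 uint8, red, green, blue; 384x512 float32, m along the optical axis (not along the pixel's ray), 0 where there is no reading.
- calibration(name): a dict with "mtx" (3x3 intrinsics, pixels), "k1" (the pictures are not rectified: a ray, as slopes to the right and down, at radius r is drawn at 1 + k1 r^2 times it, then the intrinsics apply), "world_from_camera" (4x4, takes a point from camera to world coordinates). Camera axes: x right, y up, looking along -z (the intrinsics and any distortion apply to the point x, -y, -z); pixel columns grow to the right and rows downward; lengths in m; the calibration is good to about 2 mm. A picture is of the moment at which its call begins: read the wrist's pose just before it. calibration takes no time and is no camera call; for the wrist camera it gives the pose at the moment of the call.
- hand_in(): hands the job in; it is judged then, once.
The state is a dict: "clock": time; "joint_pos": joint angles; "qvel": joint speeds; "tau": joint torques, N m; "tcp_pos": TCP position; "orientation": TCP orientation; "wrist_force": force on the tool from outside, world axes, zero at the start; "ft_torque": the same for the moment, N m; "finger_gap": finger opening in m; "grip_force": force on a finger pad.
Only numpy, scipy, OpenCV 4.12 (cv2) and the standard library are available. Lean on these libraries where they do the work, as an engineer would, in place of code of your own. Each camera call takes 0.05 s, during which the arm holds its last target. There are 200 camera calls.

## Working session

There is one attempt and no reset: what is moved stays moved. The work goes in short steps, Python scripts to look and compute and a tool call to move; the robot and the scene stay as the last step left them, time stands still between calls to the robot, and variables do not carry over. Pictures are saved under pics/ and viewed, at most 10 in all, crops included, and the job is handed in when it is done.

Besides the shell and the picture viewer there is one more tool, called in YAML: its name, and indented under it one key for each argument. drive_tool: Moves the arm, as the interface text tells. Its arguments: {"type":"object","properties":{"deltas":{"type":"array","items":{"type":"array","items":{"type":"array","items":{"type":"number"}}}},"newtons":{"type":"number"}},"required":["deltas"]}

```bash
mkdir -p pics; ls; cat > h.py <<'E'
import numpy as np,cv2,json
from workcell import *
def grab(n):
    c=calibration(n); p,d=read_camera(n); np.savez(f'{n}.npz',p=p,d=d,K=np.array(c['mtx']),k1=c['k1'],T=np.array(c['world_from_camera'])); return load(n)
def load(n): return dict(np.load(f'{n}.npz'))
def ray(v,uv):
    K=v['K']; q=np.array([(uv[0]-K[0,2])/K[0,0],(uv[1]-K[1,2])/K[1,1]]); s=q.copy()
    for _ in range(20): s=q/(1+v['k1']*(s@s))
    T=v['T']; return T[:3,3],T[:3,:3]@np.array([s[0],-s[1],-1])
def onz(v,uv,z):
    o,d=ray(v,uv); return o+d*(z-o[2])/d[2]
def pts(v):
    h,w=v['d'].shape; u,vv=np.meshgrid(np.arange(w),np.arange(h)); K=v['K']
    q=np.stack([(u-K[0,2])/K[0,0],(vv-K[1,2])/K[1,1]],-1); s=q.copy()
    for _ in range(20): s=q/(1+v['k1']*(s**2).sum(-1,keepdims=True))
    c=np.stack([s[...,0],-s[...,1],-np.ones_like(s[...,0])],-1)*v['d'][...,None]
    return c@v['T'][:3,:3].T+v['T'][:3,3]
def save(v,f,box=None,sc=1):
    p=v['p'][...,::-1]
    if box: p=p[box[1]:box[3],box[0]:box[2]]
    cv2.imwrite('pics/'+f,cv2.resize(p,None,fx=sc,fy=sc,interpolation=cv2.INTER_CUBIC))
E
python3 - <<'E'
from h import *
s=get_state();print({k:np.round(v,3).tolist() for k,v in s.items()})
v=grab('top');save(v,'top.png',sc=1.5);print(v['T'].round(3),v['k1'])
w=grab('scene');save(w,'scene.png',sc=1.5);print(w['T'].round(3))
E
```

```text
pics
{'clock': 0.0, 'joint_pos': [1.061, 0.314, 0.045, 1.304, -0.0, 1.431], 'qvel': [-0.0, -0.002, -0.003, -0.0, 0.001, 0.001], 'tau': [0.002, -48.062, 29.854, 0.019, -0.0, -0.0], 'tcp_pos': [0.208, 0.536, 0.23], 'orientation': [-0.0, 0.184, 0.983, -0.001], 'wrist_force': [0.336, -0.38, 0.879], 'ft_torque': [-0.001, -0.016, -0.014], 'grip_force': 0.0, 'finger_gap': 0.086}
[[-0.005  0.99  -0.14   0.387]
 [-1.    -0.008 -0.019  0.05 ]
 [-0.02   0.14   0.99   1.018]
 [ 0.     0.     0.     1.   ]] -0.06824846027688183
[[ 0.578 -0.617  0.534  1.045]
 [ 0.816  0.434 -0.383 -0.303]
 [ 0.005  0.657  0.754  0.787]
 [ 0.     0.     0.     1.   ]]
```

View pics/top.png

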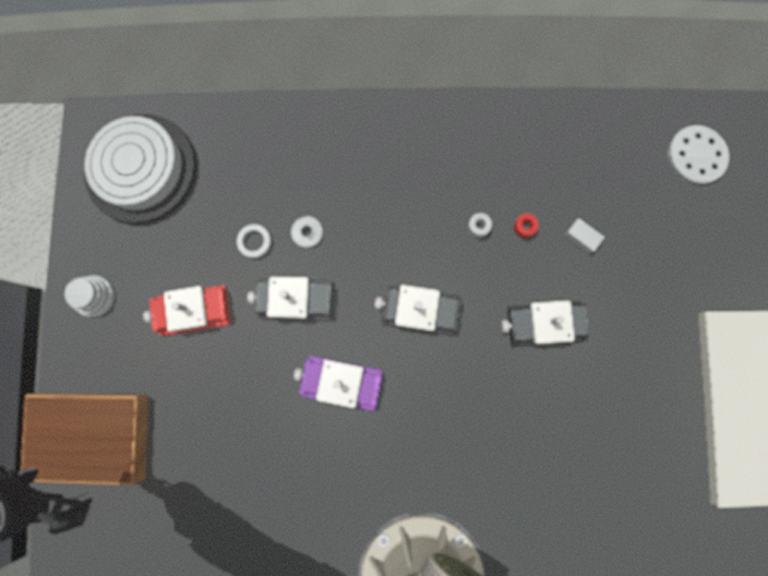

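View pics/scene.png

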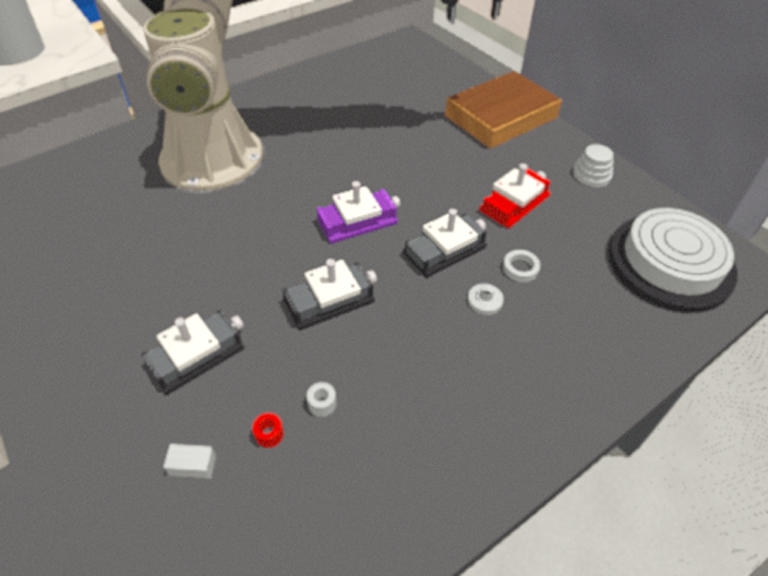

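Top view (1.5× pixels):
- **Slides:** the black ones are at (293,298), (420,309) and (548,322). The look-alikes, red (188,309) and purple (341,384), are excluded.
- **Collar candidates:** plain grey ring (480,224), red ring (526,225, excluded), large flat ring (254,240, the bearing race) and stemmed disc (306,231, the master disc). I choose (480,224).

```bash
cat > m.py <<'E'
from h import *
v=load('top');P=pts(v)
hsv=cv2.cvtColor(v['p'],cv2.COLOR_RGB2HSV)
print('plate z',np.median(P[230:250,330:345,2]))
for n,(u,r) in dict(L=(293,298),M=(420,309),R=(548,322)).items():
    u,r=int(u/1.5),int(r/1.5); m=np.zeros(v['d'].shape,np.uint8)
    m[r-28:r+28,u-33:u+33]=(hsv[r-28:r+28,u-33:u+33,2]>165)&(hsv[r-28:r+28,u-33:u+33,1]<60)
    k,l,st,_=cv2.connectedComponentsWithStats(m);i=1+st[1:,4].argmax()
    c=max(cv2.findContours((l==i).astype(np.uint8),0,2)[0],key=cv2.contourArea)
    W=np.array([onz(v,q,.05)[:2] for q in c[:,0].astype(float)],np.float32)
    (cx,cy),sz,a=cv2.minAreaRect(W); 
    # base outline: dark-grey block incl. top z~.036
    s=P[r-45:r+45,u-45:u+45].reshape(-1,3)
    b=s[(s[:,2]>.02)&(s[:,2]<.06)&(abs(s[:,0]-cx)<.06)&(abs(s[:,1]-cy)<.11)]
    br=cv2.minAreaRect(b[:,:2].astype(np.float32))
    t=s[(s[:,2]>.07)&(s[:,2]<.11)]
    print(n,'carr',round(cx,4),round(cy,4),np.round(sz,3),round(a,1),'base',np.round(br[0],3),np.round(br[1],3),round(br[2],1),'post',len(t),t.mean(0).round(4) if len(t) else '', t[:,2].max() if len(t) else '')
for n,(u,r) in dict(col=(480,224)).items():
    u,r=int(u/1.5),int(r/1.5);s=P[r-15:r+15,u-15:u+15].reshape(-1,3);t=s[(s[:,2]>.02)&(s[:,2]<.045)]
    print(n,len(t),cv2.minEnclosingCircle(t[:,:2].astype(np.float32)),t.mean(0).round(4))
    m=np.zeros(v['d'].shape,np.uint8);m[r-15:r+15,u-15:u+15]=hsv[r-15:r+15,u-15:u+15,2]>130
    c=max(cv2.findContours(m,0,2)[0],key=cv2.contourArea);W=np.array([onz(v,q,.03)[:2] for q in c[:,0].astype(float)],np.float32);print(cv2.minEnclosingCircle(W))
from scipy.spatial.transform import Rotation as R
q=get_state()['orientation'];print(R.from_quat([q[1],q[2],q[3],q[0]]).as_matrix().round(3))
save(load('scene'),'crop.png',(90,120,350,330),3)
E
python3 m.py
```

```text
plate z 0.0007319213332002139
L carr 0.5127 0.2443 [0.075 0.075] 89.5 base [0.514 0.245] [0.154 0.072] 87.4 post 33 [0.5126 0.242  0.0925] 0.09961570820687748
M carr 0.4916 0.0065 [0.073 0.076] 80.2 base [0.492 0.006] [0.156 0.073] 80.5 post 27 [0.4918 0.0078 0.0938] 0.09915751638829207
R carr 0.4631 -0.2401 [0.075 0.074] 3.4 base [ 0.463 -0.231] [0.072 0.158] 3.5 post 32 [ 0.4633 -0.2384  0.0908] 0.0997276353933707
col 139 ((0.6505275964736938, -0.11695888638496399), 0.021434485912322998) [ 0.6502 -0.1165  0.0295]
((0.6522946953773499, -0.11719208210706711), 0.023083573207259178)
[[-0.932  0.361 -0.001]
 [ 0.361  0.932 -0.001]
 [ 0.    -0.002 -1.   ]]
```

View pics/crop.png

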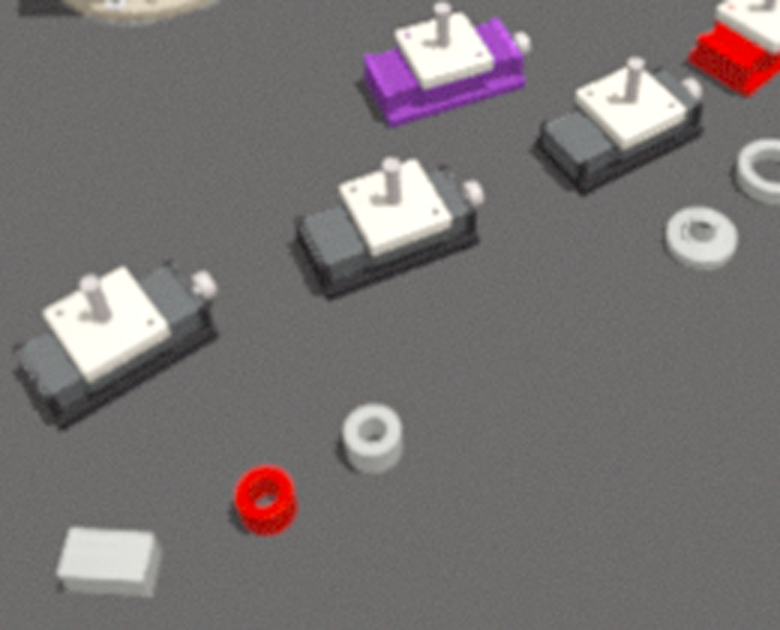

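The crop shows three black slides at crop (115,335), (390,220) and (620,120), and the plain grey collar at (372,438), clear of the red one at (265,500). I start with the left slide, closing along its travel.

drive_tool:
  deltas:
    - [[0,-0.39,-0.163,0,0,0,-18.6],[0,-0.39,-0.163,0,0,0,-18.6],[0,-0.39,-0.163,0,0,0,-18.6],[0,-0.39,-0.163,0,0,0,-18.6],[0,-0.39,-0.163,0,0,0,-18.6],[0,-0.39,-0.163,0,0,0,-18.6],[0,-0.39,-0.163,0,0,0,-18.6],[0,-0.39,-0.163,0,0,0,-18.6],[0,-0.39,-0.163,0.05,0,0,-18.6],[0,-0.39,-0.163,0.1,0,0,-18.6],[0,-0.39,-0.163,0.1,0,0,-18.6]]
  newtons: 30

```text
clock: 1.48
tcp_pos: [0.5082, 0.2427, 0.1273]
orientation: [-0.005, 0.022, 1.0, -0.001]
wrist_force: [-0.4, 0.2, 0.8]
finger_gap: 0.086
grip_force: 0.0
```

```bash
cat > s.py <<'E'
from h import *
from scipy.spatial.transform import Rotation as R
s=get_state();q=s['orientation'];M=R.from_quat([q[1],q[2],q[3],q[0]]).as_matrix()
print(np.round(s['tcp_pos'],4),np.round(s['wrist_force'],2)); print(M.round(3))
v=grab('wrist');P=pts(v);t=P.reshape(-1,3);c=s['tcp_pos']
t=t[(t[:,2]>.065)&(t[:,2]<.11)&(np.hypot(t[:,0]-c[0],t[:,1]-c[1])<.035)]
print(len(t),t.mean(0).round(4) if len(t) else '',t.min(0).round(4),t.max(0).round(4))
save(v,'wr1.png')
E
python3 s.py
```

```text
[0.5082 0.2427 0.1273] [-0.39  0.23  0.83]
[[-0.999  0.044 -0.009]
 [ 0.044  0.999 -0.003]
 [ 0.009 -0.003 -1.   ]]
486 [0.5076 0.2419 0.0888] [0.5029 0.2353 0.0651] [0.5169 0.2485 0.0965]
```

View pics/wr1.png

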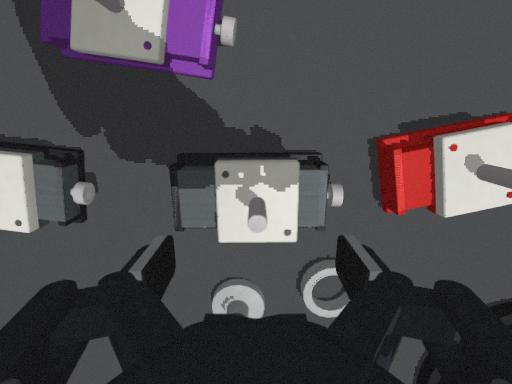

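The wrist view shows the left post at (257,215), between the open fingers at (150,265) and (358,265). The centre matches to about 2 mm. Descend and grip.

drive_tool:
  deltas:
    - [[0,-0.002,0,0.035,0,0,0],[0,-0.002,0,0.069,0,0,0],[0,-0.002,0,0.069,0,0,0],[255,-0.002,0,0.069,0,0,0],[255,-0.002,0,0.069,0,0,0],[255,-0.002,0,0.069,0,0,0],[255,-0.002,0,0.069,0,0,0],[255,-0.002,0,0.069,0,0,0],[255,-0.002,0,0.069,0,0,0]]
  newtons: 40

```text
clock: 2.65
tcp_pos: [0.5151, 0.2434, 0.0631]
orientation: [0.001, 0.023, 1.0, 0.0]
wrist_force: [-0.3, 0.6, 6.7]
finger_gap: 0.0126
grip_force: 38.9
```

drive_tool:
  deltas:
    - [[255,0,0.002,0,0,0,0],[255,0,0.005,0,0,0,0],[255,0,0.005,0,0,0,0],[255,0,0.005,0,0,0,0]]

```text
clock: 3.15
tcp_pos: [0.5152, 0.2476, 0.063]
orientation: [0.001, 0.023, 1.0, -0.001]
wrist_force: [-0.3, -1.5, 6.1]
finger_gap: 0.0128
grip_force: 39.1
```

drive_tool:
  deltas:
    - [[255,0,0.002,0,0,0,0],[255,0,0.005,0,0,0,0],[255,0,0.005,0,0,0,0],[255,0,0.005,0,0,0,0]]

```text
clock: 3.65
tcp_pos: [0.5153, 0.2509, 0.063]
orientation: [0.0, 0.023, 1.0, -0.002]
wrist_force: [-0.6, -8.5, 8.0]
finger_gap: 0.0129
grip_force: 39.4
```

drive_tool:
  deltas:
    - [[255,0,-0.004,0,0,0,0],[255,0,-0.009,0,0,0,0],[255,0,-0.014,0,0,0,0],[255,0,-0.014,0,0,0,0],[255,0,-0.014,0,0,0,0]]

```text
clock: 4.28
tcp_pos: [0.5149, 0.2392, 0.0631]
orientation: [0.001, 0.023, 1.0, 0.0]
wrist_force: [-0.6, -0.6, 5.9]
finger_gap: 0.0125
grip_force: 39.2
```

drive_tool:
  deltas:
    - [[255,0,-0.002,0,0,0,0],[255,0,-0.005,0,0,0,0],[255,0,-0.005,0,0,0,0],[255,0,-0.005,0,0,0,0]]

```text
clock: 4.78
tcp_pos: [0.5147, 0.2344, 0.0631]
orientation: [0.001, 0.023, 1.0, 0.0]
wrist_force: [-1.1, 0.6, 5.6]
finger_gap: 0.0128
grip_force: 39.2
```

drive_tool:
  deltas:
    - [[255,0,-0.001,0,0,0,0],[255,0,-0.002,0,0,0,0],[255,0,-0.002,0,0,0,0],[255,0,-0.002,0,0,0,0]]

```text
clock: 5.28
tcp_pos: [0.5147, 0.2325, 0.0631]
orientation: [0.001, 0.023, 1.0, 0.001]
wrist_force: [-0.2, 1.5, 5.2]
finger_gap: 0.0126
grip_force: 39.2
```

drive_tool:
  deltas:
    - [[255,0,-0.002,0,0,0,0],[255,0,-0.004,0,0,0,0],[255,0,-0.004,0,0,0,0],[255,0,-0.004,0,0,0,0]]

```text
clock: 5.78
tcp_pos: [0.5145, 0.2285, 0.0631]
orientation: [0.001, 0.023, 1.0, 0.0]
wrist_force: [0.4, -0.0, 5.9]
finger_gap: 0.0125
grip_force: 39.2
```

Still free; force noise is about 1 N.

drive_tool:
  deltas:
    - [[255,0,-0.002,0,0,0,0],[255,0,-0.005,0,0,0,0],[255,0,-0.005,0,0,0,0],[255,0,-0.005,0,0,0,0]]

```text
clock: 6.28
tcp_pos: [0.5144, 0.2246, 0.063]
orientation: [0.001, 0.022, 1.0, 0.002]
wrist_force: [-1.2, 5.8, 5.2]
finger_gap: 0.0128
grip_force: 39.3
```

drive_tool:
  deltas:
    - [[255,0,0.005,0,0,0,0],[255,0,0.01,0,0,0,0],[255,0,0.0138,0,0,0,0],[255,0,0.0138,0,0,0,0],[255,0,0.0138,0,0,0,0]]

```text
clock: 6.9
tcp_pos: [0.5148, 0.2366, 0.063]
orientation: [0.001, 0.023, 1.0, -0.0]
wrist_force: [-0.3, -0.3, 7.6]
finger_gap: 0.0126
grip_force: 39.5
```

drive_tool:
  deltas:
    - [[0,0,0,0,0,0,0],[0,0,0,0,0,0,0],[0,0,0,0,0,0,0],[0,0,0,0,0,0,0],[0,0,0,0,0,0,0],[0,0,0,-0.03,0,0,0],[0,0,0,-0.069,0,0,0],[0,0,0,-0.069,0,0,0],[0,0,0,-0.069,0,0,0]]

```text
clock: 8.02
tcp_pos: [0.5141, 0.2369, 0.1311]
orientation: [-0.0, 0.023, 1.0, 0.0]
wrist_force: [0.2, 0.3, -0.0]
finger_gap: 0.0853
grip_force: 0.0
```

```bash
python3 s.py
```

```text
[0.5141 0.2369 0.1311] [ 0.18  0.35 -0.04]
[[-0.999  0.045 -0.   ]
 [ 0.045  0.999  0.   ]
 [ 0.     0.    -1.   ]]
455 [0.5073 0.2347 0.0889] [0.5026 0.2282 0.0652] [0.5163 0.2413 0.0971]
```

drive_tool:
  deltas:
    - [[0,0.012,-0.231,0,0,0,6.9],[0,0.012,-0.231,0,0,0,6.9],[0,0.012,-0.231,0,0,0,6.9],[0,0.012,-0.231,0,0,0,6.9],[0,0.012,-0.231,0,0,0,6.9],[0,0.012,-0.231,0,0,0,6.9],[0,0.012,-0.231,0.035,0,0,6.9],[0,0.012,-0.231,0.069,0,0,6.9],[0,0.012,-0.231,0.069,0,0,6.9],[0,0.012,-0.231,0.069,0,0,6.9]]

```text
clock: 9.32
tcp_pos: [0.4923, 0.0076, 0.063]
orientation: [0.0, 0.082, 0.997, 0.0]
wrist_force: [-0.1, -0.2, -0.3]
finger_gap: 0.0854
grip_force: 0.0
```

drive_tool:
  deltas:
    - [[255,0,0,0,0,0,0],[255,0,0,0,0,0,0],[255,0,0,0,0,0,0],[255,0,0,0,0,0,0],[255,0,0,0,0,0,0],[255,0,0,0,0,0,0]]

```text
clock: 10.07
tcp_pos: [0.4921, 0.0065, 0.0626]
orientation: [0.0, 0.083, 0.997, -0.0]
wrist_force: [-0.9, 0.1, 4.6]
finger_gap: 0.013
grip_force: 38.9
```

drive_tool:
  deltas:
    - [[255,0,0.002,0,0,0,0],[255,0,0.005,0,0,0,0],[255,0,0.005,0,0,0,0],[255,0,0.005,0,0,0,0]]

```text
clock: 10.58
tcp_pos: [0.4929, 0.0113, 0.0626]
orientation: [0.0, 0.083, 0.997, -0.001]
wrist_force: [-1.4, -3.1, 5.3]
finger_gap: 0.0129
grip_force: 39.0
```

drive_tool:
  deltas:
    - [[255,0,0.001,0,0,0,0],[255,0,0.002,0,0,0,0],[255,0,0.002,0,0,0,0],[255,0,0.002,0,0,0,0],[255,0,0.002,0,0,0,0]]

```text
clock: 11.2
tcp_pos: [0.4931, 0.0126, 0.0626]
orientation: [0.0, 0.083, 0.997, -0.001]
wrist_force: [-0.5, -3.2, 5.7]
finger_gap: 0.0127
grip_force: 39.0
```

drive_tool:
  deltas:
    - [[255,0,0.001,0,0,0,0],[255,0,0.002,0,0,0,0],[255,0,0.002,0,0,0,0],[255,0,0.002,0,0,0,0],[255,0,0.002,0,0,0,0]]

```text
clock: 11.82
tcp_pos: [0.4933, 0.0139, 0.0626]
orientation: [0.0, 0.083, 0.997, -0.002]
wrist_force: [-2.1, -7.0, 5.3]
finger_gap: 0.013
grip_force: 39.1
```

drive_tool:
  deltas:
    - [[255,0,-0.004,0,0,0,0],[255,0,-0.009,0,0,0,0],[255,0,-0.013,0,0,0,0],[255,0,-0.013,0,0,0,0],[255,0,-0.013,0,0,0,0]]

```text
clock: 12.45
tcp_pos: [0.4915, 0.003, 0.0626]
orientation: [0.0, 0.083, 0.997, 0.0]
wrist_force: [-1.2, 0.4, 4.5]
finger_gap: 0.0125
grip_force: 39.2
```

drive_tool:
  deltas:
    - [[255,0,-0.001,0,0,0,0],[255,0,-0.002,0,0,0,0],[255,0,-0.002,0,0,0,0],[255,0,-0.002,0,0,0,0]]

```text
clock: 12.95
tcp_pos: [0.4912, 0.0012, 0.0626]
orientation: [0.0, 0.083, 0.997, 0.0]
wrist_force: [-0.2, 1.6, 5.0]
finger_gap: 0.0129
grip_force: 39.2
```

drive_tool:
  deltas:
    - [[255,0,-0.002,0,0,0,0],[255,0,-0.004,0,0,0,0],[255,0,-0.004,0,0,0,0],[255,0,-0.004,0,0,0,0]]

```text
clock: 13.45
tcp_pos: [0.4906, -0.0027, 0.0626]
orientation: [0.0, 0.083, 0.997, 0.001]
wrist_force: [-0.5, 1.7, 4.2]
finger_gap: 0.0129
grip_force: 39.1
```

drive_tool:
  deltas:
    - [[255,0,-0.002,0,0,0,0],[255,0,-0.004,0,0,0,0],[255,0,-0.004,0,0,0,0],[255,0,-0.004,0,0,0,0]]

```text
clock: 13.95
tcp_pos: [0.4901, -0.0055, 0.0626]
orientation: [0.001, 0.082, 0.997, 0.002]
wrist_force: [-0.1, 6.1, 4.7]
finger_gap: 0.0128
grip_force: 39.2
```

drive_tool:
  deltas:
    - [[255,0,0.004,0,0,0,0],[255,0,0.008,0,0,0,0],[255,0,0.0112,0,0,0,0],[255,0,0.0112,0,0,0,0],[255,0,0.0112,0,0,0,0]]

```text
clock: 14.58
tcp_pos: [0.4917, 0.0039, 0.0626]
orientation: [0.0, 0.083, 0.997, -0.0]
wrist_force: [-1.6, -0.7, 5.5]
finger_gap: 0.0127
grip_force: 39.3
```

drive_tool:
  deltas:
    - [[0,0,0,0,0,0,0],[0,0,0,0,0,0,0],[0,0,0,0,0,0,0],[0,0,0,0,0,0,0],[0,0,0,0,0,0,0],[0,0,0,-0.035,0,0,0],[0,0,0,-0.069,0,0,0],[0,0,0,-0.069,0,0,0],[0,0,0,-0.069,0,0,0]]

```text
clock: 15.7
tcp_pos: [0.4911, 0.004, 0.1308]
orientation: [-0.0, 0.083, 0.997, 0.0]
wrist_force: [-0.5, -1.0, 0.0]
finger_gap: 0.0848
grip_force: 0.0
```

drive_tool:
  deltas:
    - [[0,-0.012,-0.244,0,0,0,-13],[0,-0.012,-0.244,0,0,0,-13],[0,-0.012,-0.244,0,0,0,-13],[0,-0.012,-0.244,0,0,0,-13],[0,-0.012,-0.244,0,0,0,-13],[0,-0.012,-0.244,0,0,0,-13],[0,-0.012,-0.244,0.035,0,0,-13],[0,-0.012,-0.244,0.069,0,0,-13],[0,-0.012,-0.244,0.069,0,0,-13],[0,-0.012,-0.244,0.069,0,0,-13]]

```text
clock: 16.95
tcp_pos: [0.4635, -0.2377, 0.063]
orientation: [0.0, -0.032, 1.0, 0.0]
wrist_force: [0.8, 0.7, 0.3]
finger_gap: 0.0857
grip_force: 0.0
```

drive_tool:
  deltas:
    - [[255,0,0,0,0,0,0],[255,0,0,0,0,0,0],[255,0,0,0,0,0,0],[255,0,0,0,0,0,0],[255,0,0,0,0,0,0],[255,0,0,0,0,0,0]]

```text
clock: 17.7
tcp_pos: [0.4632, -0.239, 0.0627]
orientation: [0.0, -0.031, 1.0, -0.0]
wrist_force: [-0.7, -1.1, 3.6]
finger_gap: 0.0129
grip_force: 38.9
```

drive_tool:
  deltas:
    - [[255,0,0.002,0,0,0,0],[255,0,0.004,0,0,0,0],[255,0,0.004,0,0,0,0],[255,0,0.004,0,0,0,0]]

```text
clock: 18.2
tcp_pos: [0.463, -0.2347, 0.0626]
orientation: [0.0, -0.031, 1.0, -0.0]
wrist_force: [-1.2, -0.7, 4.8]
finger_gap: 0.0128
grip_force: 39.1
```

drive_tool:
  deltas:
    - [[255,0,0.002,0,0,0,0],[255,0,0.005,0,0,0,0],[255,0,0.005,0,0,0,0],[255,0,0.005,0,0,0,0]]

```text
clock: 18.7
tcp_pos: [0.4627, -0.2297, 0.0626]
orientation: [0.0, -0.031, 1.0, -0.0]
wrist_force: [-0.8, -0.8, 5.0]
finger_gap: 0.0129
grip_force: 39.1
```

drive_tool:
  deltas:
    - [[255,0,0.002,0,0,0,0],[255,0,0.005,0,0,0,0],[255,0,0.005,0,0,0,0],[255,0,0.005,0,0,0,0]]

```text
clock: 19.2
tcp_pos: [0.4625, -0.2263, 0.0626]
orientation: [0.0, -0.03, 1.0, -0.002]
wrist_force: [-1.0, -6.4, 2.3]
finger_gap: 0.0129
grip_force: 39.0
```

drive_tool:
  deltas:
    - [[255,0,0.001,0,0,0,0],[255,0,0.001,0,0,0,0],[255,0,0.001,0,0,0,0]]

```text
clock: 19.58
tcp_pos: [0.4625, -0.2256, 0.0626]
orientation: [0.0, -0.03, 1.0, -0.002]
wrist_force: [-1.1, -7.1, 2.0]
finger_gap: 0.0127
grip_force: 39.0
```

drive_tool:
  deltas:
    - [[255,0,-0.006,0,0,0,0],[255,0,-0.012,0,0,0,0],[255,0,-0.018,0,0,0,0],[255,0,-0.018,0,0,0,0],[255,0,-0.018,0,0,0,0]]

```text
clock: 20.2
tcp_pos: [0.4634, -0.2413, 0.0626]
orientation: [0.0, -0.031, 1.0, 0.0]
wrist_force: [-0.5, -0.4, 8.2]
finger_gap: 0.0128
grip_force: 39.4
```

drive_tool:
  deltas:
    - [[255,0,-0.002,0,0,0,0],[255,0,-0.005,0,0,0,0],[255,0,-0.005,0,0,0,0],[255,0,-0.005,0,0,0,0]]

```text
clock: 20.7
tcp_pos: [0.4637, -0.246, 0.0626]
orientation: [0.0, -0.031, 1.0, 0.001]
wrist_force: [-1.4, 1.0, 6.5]
finger_gap: 0.0129
grip_force: 39.5
```

drive_tool:
  deltas:
    - [[255,0,-0.002,0,0,0,0],[255,0,-0.005,0,0,0,0],[255,0,-0.005,0,0,0,0],[255,0,-0.005,0,0,0,0]]

```text
clock: 21.2
tcp_pos: [0.464, -0.251, 0.0626]
orientation: [0.0, -0.031, 1.0, 0.001]
wrist_force: [-0.7, -0.1, 8.5]
finger_gap: 0.0129
grip_force: 39.5
```

drive_tool:
  deltas:
    - [[255,0,-0.002,0,0,0,0],[255,0,-0.005,0,0,0,0],[255,0,-0.005,0,0,0,0],[255,0,-0.005,0,0,0,0]]

```text
clock: 21.7
tcp_pos: [0.4643, -0.2559, 0.0626]
orientation: [0.0, -0.031, 1.0, 0.001]
wrist_force: [-1.8, 1.5, 6.4]
finger_gap: 0.0131
grip_force: 39.5
```

drive_tool:
  deltas:
    - [[255,0,-0.002,0,0,0,0],[255,0,-0.005,0,0,0,0],[255,0,-0.005,0,0,0,0],[255,0,-0.005,0,0,0,0]]

```text
clock: 22.2
tcp_pos: [0.4645, -0.26, 0.0626]
orientation: [0.0, -0.031, 1.0, 0.002]
wrist_force: [-0.5, 3.3, 8.6]
finger_gap: 0.0129
grip_force: 39.7
```

drive_tool:
  deltas:
    - [[255,0,-0.002,0,0,0,0],[255,0,-0.002,0,0,0,0],[255,0,-0.002,0,0,0,0],[255,0,-0.002,0,0,0,0]]

```text
clock: 22.7
tcp_pos: [0.4646, -0.2612, 0.0625]
orientation: [0.0, -0.031, 1.0, 0.002]
wrist_force: [0.0, 4.5, 9.5]
finger_gap: 0.0127
grip_force: 39.8
```

drive_tool:
  deltas:
    - [[255,0,0.006,0,0,0,0],[255,0,0.012,0,0,0,0],[255,0,0.0175,0,0,0,0],[255,0,0.0197,0,0,0,0],[255,0,0.0197,0,0,0,0],[255,0,0.0197,0,0,0,0]]

```text
clock: 23.45
tcp_pos: [0.4635, -0.2434, 0.0626]
orientation: [0.0, -0.031, 1.0, 0.0]
wrist_force: [-0.7, 0.0, 7.4]
finger_gap: 0.0128
grip_force: 39.5
```

drive_tool:
  deltas:
    - [[255,0,-0.001,0,0,0,0],[255,0,-0.001,0,0,0,0],[255,0,-0.001,0,0,0,0]]

```text
clock: 23.82
tcp_pos: [0.4636, -0.2442, 0.0626]
orientation: [0.0, -0.031, 1.0, 0.001]
wrist_force: [-0.8, 0.3, 7.2]
finger_gap: 0.0129
grip_force: 39.5
```

drive_tool:
  deltas:
    - [[0,0,0,0,0,0,0],[0,0,0,0,0,0,0],[0,0,0,0,0,0,0],[0,0,0,0,0,0,0],[0,0,0,0,0,0,0],[0,0,0,-0.05,0,0,0],[0,0,0,-0.1,0,0,0],[0,0,0,-0.1,0,0,0],[0,0,0,-0.1,0,0,0]]

```text
clock: 24.95
tcp_pos: [0.4633, -0.2449, 0.1621]
orientation: [0.0, -0.031, 1.0, -0.0]
wrist_force: [-0.3, 0.4, 0.4]
finger_gap: 0.0857
grip_force: 0.0
```

```bash
sed -i 's/wr1/wr2/' s.py; python3 s.py
```

```text
[ 0.4633 -0.2449  0.1621] [-0.25  0.37  0.43]
[[-0.998 -0.061  0.   ]
 [-0.061  0.998 -0.   ]
 [-0.    -0.    -1.   ]]
341 [ 0.4586 -0.2464  0.0894] [ 0.4539 -0.2533  0.0655] [ 0.4678 -0.2394  0.0973]
```

View pics/wr2.png

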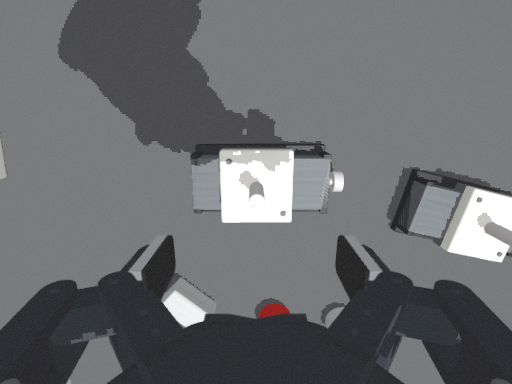

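Wrist view: the right slide's post is at (257,195), with its carriage roughly mid-base. The red ring is at (275,312) and the collar is partly hidden near (338,315). Measured plays are left about 20 mm, middle about 14 mm and right about 30 mm, so the right slide gets the collar. Next I go above the collar.

drive_tool:
  deltas:
    - [[70,-0.195,0.116,0,0,0,0],[70,-0.195,0.116,0,0,0,0],[70,-0.195,0.116,0,0,0,0],[70,-0.195,0.116,0,0,0,0],[70,-0.195,0.116,0,0,0,0],[70,-0.195,0.116,0.05,0,0,0],[70,-0.195,0.116,0.06,0,0,0],[70,-0.195,0.116,0.06,0,0,0],[70,-0.195,0.116,0.06,0,0,0]]

```text
clock: 26.12
tcp_pos: [0.6515, -0.118, 0.104]
orientation: [0.001, -0.03, 1.0, -0.0]
wrist_force: [-0.2, -0.2, 1.0]
finger_gap: 0.0619
grip_force: 0.0
```

```bash
sed 's/wr2/wr3/;s/t\[:,2\]>.065/t[:,2]>.026/;s/t\[:,2\]<.11)/t[:,2]<.034)/' s.py > s3.py; python3 s3.py
```

```text
[ 0.6515 -0.118   0.104 ] [-0.22 -0.16  0.98]
[[-0.998 -0.06   0.002]
 [-0.06   0.998 -0.001]
 [-0.002 -0.001 -1.   ]]
1347 [ 0.6495 -0.1202  0.0298] [ 0.6295 -0.1404  0.026 ] [ 0.6712 -0.1001  0.0317]
```

View pics/wr3.png

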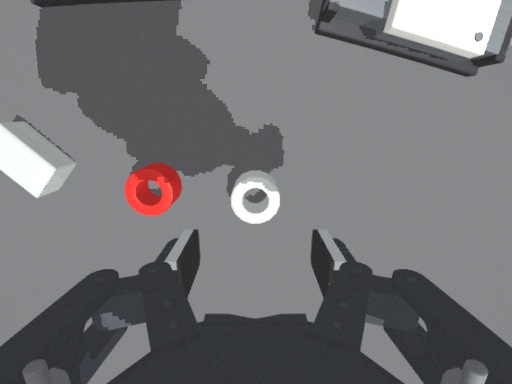

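The view shows the collar at (255,198), centred between the fingers, with the red ring clear at (153,190).

drive_tool:
  deltas:
    - [[70,0,0,0.05,0,0,0],[70,0,0,0.09,0,0,0],[70,0,0,0.1,0,0,0],[70,0,0,0.1,0,0,0],[255,0,0,0.1,0,0,0],[255,0,0,0.1,0,0,0],[255,0,0,0.1,0,0,0],[255,0,0,0.1,0,0,0]]

```text
clock: 27.18
tcp_pos: [0.6529, -0.1179, 0.0049]
orientation: [0.002, -0.031, 1.0, -0.001]
wrist_force: [0.4, -0.8, 6.0]
finger_gap: 0.0401
grip_force: 41.6
```

drive_tool:
  deltas:
    - [[255,0,0,-0.05,0,0,0],[255,0,0,-0.1,0,0,0],[255,0,0,-0.13,0,0,0],[255,0,0,-0.13,0,0,0],[255,0.197,-0.1145,-0.13,0,0,0],[255,0.197,-0.1145,-0.13,0,0,0],[255,0.197,-0.1145,-0.13,0,0,0],[255,0.197,-0.1145,-0.13,0,0,0],[255,0.197,-0.1145,-0.13,0,0,0],[255,0.197,-0.1145,-0.13,0,0,0],[255,0.197,-0.1145,-0.13,0,0,0],[255,0.197,-0.1145,-0.13,0,0,0]]

```text
clock: 28.68
tcp_pos: [0.462, -0.2429, 0.132]
orientation: [-0.0, -0.031, 1.0, 0.0]
wrist_force: [-0.3, -0.3, -1.0]
finger_gap: 0.0403
grip_force: 41.0
```

```bash
sed 's/wr2/wr4/' s.py > s4.py; python3 s4.py
```

```text
[ 0.462  -0.2429  0.132 ] [-0.28 -0.29 -0.97]
[[-0.998 -0.063 -0.   ]
 [-0.063  0.998  0.   ]
 [ 0.     0.    -1.   ]]
86 [ 0.4549 -0.2463  0.0732] [ 0.4538 -0.2523  0.065 ] [ 0.46   -0.2404  0.0827]
```

View pics/wr4.png

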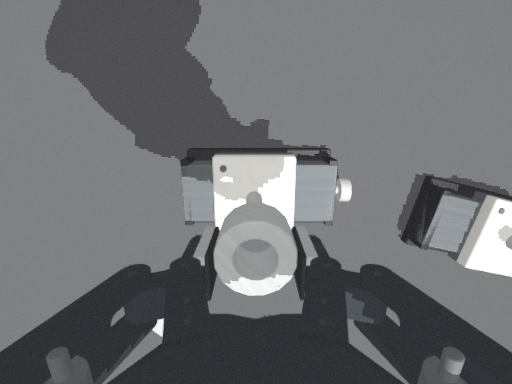

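The collar is held level at (256,245), with its post visible just behind at (254,198). I check the collar's offset from the post in the same view.

```bash
python3 - <<'E'
from h import *
v=load('wrist');t=pts(v).reshape(-1,3)
c=np.array([.462,-.2429]);m=np.hypot(*(t[:,:2]-c).T)<.026
t=t[m&(t[:,2]>.11)];print(np.histogram(t[:,2],bins=12))
z=t[:,2].max();q=t[t[:,2]>z-.005];print(z,len(q),cv2.minEnclosingCircle(q[:,:2].astype(np.float32)),cv2.fitEllipse(cv2.convexHull(q[:,:2].astype(np.float32))))
E
```

```text
(array([ 481,  804, 1055, 4079,  798,  137,  201,   67, 1138, 3119, 3854,
       3416]), array([0.12729838, 0.13636945, 0.14544051, 0.15451158, 0.16358265,
       0.17265371, 0.18172478, 0.19079584, 0.19986691, 0.20893797,
       0.21800904, 0.22708011, 0.23615117]))
0.23615117131391225 1726 ((0.442945659160614, -0.24431884288787842), 0.01738469861447811) ((0.441863089799881, -0.24451446533203125), (0.004823491908609867, 0.034809257835149765), 3.9684500694274902)
```

```bash
python3 - <<'E'
from h import *
v=load('wrist');P=pts(v)
h=cv2.cvtColor(v['p'],cv2.COLOR_RGB2GRAY)
m=((P[...,2]>.152)&(P[...,2]<.163)&(h>150)).astype(np.uint8);m[:195]=0;m[300:]=0;m[:,:214]=0;m[:,297:]=0
print(m.sum(),np.median(P[...,2][m>0]))
q=P[m>0];print(cv2.minEnclosingCircle(q[:,:2].astype(np.float32)),q.min(0),q.max(0))
E
```

```text
3624 0.15689683299056312
((0.45979931950569153, -0.2453848421573639), 0.021110018715262413) [ 0.43895808 -0.26509543  0.15203535] [ 0.48086838 -0.2252367   0.15888458]
```

drive_tool:
  deltas:
    - [[255,-0.0012,-0.0013,0,0,0,0],[255,-0.0012,-0.0013,0.015,0,0,0],[255,-0.0012,-0.0013,0.03,0,0,0],[255,-0.0012,-0.0013,0.035,0,0,0],[255,-0.0012,-0.0013,0.04,0,0,0],[255,-0.0012,-0.0013,0.045,0,0,0],[255,-0.0012,-0.0013,0.045,0,0,0]]

```text
clock: 29.6
tcp_pos: [0.4625, -0.2448, 0.087]
orientation: [-0.0, -0.031, 1.0, 0.0]
wrist_force: [-0.3, 0.5, -0.8]
finger_gap: 0.0405
grip_force: 41.0
```

drive_tool:
  deltas:
    - [[255,0,0.0005,0.01,0,0,0],[255,0,0.0005,0.02,0,0,0],[255,0,0.0005,0.027,0,0,0],[255,0,0.0005,0.029,0,0,0],[255,0,0.0005,0.029,0,0,0]]

```text
clock: 30.22
tcp_pos: [0.4625, -0.2443, 0.0581]
orientation: [-0.0, -0.031, 1.0, 0.0]
wrist_force: [-0.8, -0.2, -0.4]
finger_gap: 0.0401
grip_force: 41.0
```

drive_tool:
  deltas:
    - [[255,0,0,0.001,0,0,0],[255,0,0,0.0025,0,0,0],[255,0,0,0.0025,0,0,0]]

```text
clock: 30.6
tcp_pos: [0.4626, -0.2443, 0.0558]
orientation: [0.0, -0.031, 1.0, 0.0]
wrist_force: [0.1, -0.6, -1.5]
finger_gap: 0.0403
grip_force: 41.0
```

drive_tool:
  deltas:
    - [[255,0,0,0.0008,0,0,0],[255,0,0,0.0016,0,0,0],[255,0,0,0.0016,0,0,0]]

```text
clock: 30.98
tcp_pos: [0.4628, -0.2446, 0.0548]
orientation: [0.0, -0.031, 1.0, -0.0]
wrist_force: [-1.9, 0.7, 5.1]
finger_gap: 0.0402
grip_force: 41.7
```

drive_tool:
  deltas:
    - [[110,0,0,0,0,0,0],[80,0,0,0,0,0,0],[40,0,0,0,0,0,0],[0,0,0,0,0,0,0],[0,0,0,0,0,0,0],[0,0,0,-0.05,0,0,0],[0,0,0,-0.1,0,0,0],[0,0,0,-0.12,0,0,0],[0,0,0,-0.12,0,0,0]]

```text
clock: 32.1
tcp_pos: [0.4637, -0.2451, 0.176]
orientation: [0.002, -0.031, 1.0, -0.001]
wrist_force: [-0.1, -0.6, 0.0]
finger_gap: 0.0853
grip_force: 0.0
```

```bash
python3 - <<'E'
from h import *
v=grab('wrist');save(v,'wr5.png');P=pts(v);t=P.reshape(-1,3);c=get_state()['tcp_pos'];print(c)
for a,b in((.084,.1),(.076,.083)):
    q=t[(t[:,2]>a)&(t[:,2]<b)&(np.hypot(t[:,0]-c[0],t[:,1]-c[1])<.035)];print(len(q),q.min(0).round(4),q.max(0).round(4),np.median(q[:,2]))
E
```

```text
[ 0.46280953 -0.24450007  0.17432285]
235 [ 0.454  -0.2529  0.0846] [ 0.4675 -0.2395  0.0971] 0.0948528733541868
1128 [ 0.4398 -0.2667  0.076 ] [ 0.4811 -0.2263  0.083 ] 0.07988235664736054
```

View pics/wr5.png

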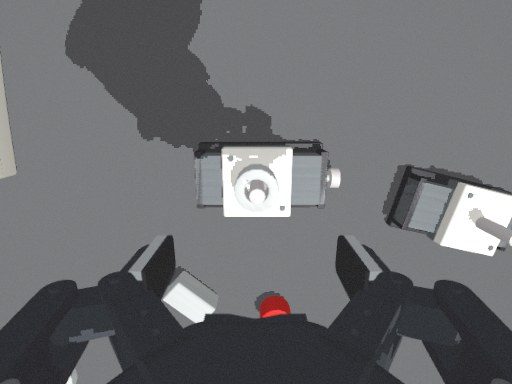

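The collar sits flat around the post at (257,188), with its top at 0.080 m, and the carriage hasn't moved. Handing in.

```bash
python3 -c "
from workcell import *
print(hand_in())"
```

```text
the job is handed in; nothing more can be done
None
```

I handed the job in at about 32 s: the measured plays are about 20 mm (left slide, +y side), 14 mm (middle) and 30 mm (right), each carriage was left at mid-play, and the collar sits flat over the right-hand (loosest) slide's post; I did not re-check the middle carriage by camera after releasing it.

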